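# Clear the top sample tray, then peel it off the nested stack and hold it out

## Robot

A 6-joint arm with a two-finger parallel gripper is mounted at the origin on the work surface. World frame = base frame: x ahead of the robot, y to its left, z up, the work surface at z = 0. Lengths are in m, angles in rad, forces in N, time in s.
With the tool pointing down it reaches from about 0.3 to 0.875 m from the base axis. Payload 6.4 kg.
Tool frame: the origin (TCP) lies between the finger pads; the fingertips stand 8 mm ahead of it and the grasp point (between the pads) lies 11 mm behind it; z points along the fingers, y is the direction in which the jaws open and shut (so a half turn about z gives the same grasp; the last joint's range is limited). The gripper opens to 85 mm and grips with 20 to 120 N. Pads are 22 mm wide; open, the fingers measure 114 mm over their backs; the gripper's body (76 mm by 85 mm) begins 54 mm behind the grasp point. The pads swing forward as they close: fully open they stand 13 mm farther back than shut.
Start: joints at [-1.391, 0.181, 1.607, -0, 1.354, -0.206], TCP at [0.216, -0.533, 0.239] pointing down, gripper open.
Joint ranges: [-2.99, 2.99], [-0.89, 2.07], [0.3, 2.58], [-1.14, 4.28], [0, 2.63], [-3.12, 3.12]. Speed limits (rad/s): [2.57, 2.57, 3.01, 3.14, 3.14, 3.14].

## Interface

Orientations are given as a 3x3 rotation matrix whose columns are the frame's x, y, z axes.
In Python, from plant import robot gives the robot as it stands.
- The arm moves only by the tool drive_tool, never from a script. Its argument "increments" is one flat list of numbers, 7 for each row, row after row: the shift along the tool's x, y, z in mm, then the turn, a rotation vector about the tool's x, y, z in rad, then the closure in counts, from 0 (fully open) to 255 (shut). A call has 1 to 10 rows; each row is the pose to reach, as a shift and turn from the pose commanded when the call began, along the tool's axes at that moment; what a row does not reach only later rows make up. A row lasts 1/10 s, in which the tool goes at most 50 mm and 8.59 degrees, less where a joint would pass 70% of its speed; a pose out of reach is approached as far as the arm can. A call with a gripper value outside its range is refused whole. The fingers move at their own pace and stop on an object; the grip force is fixed at half the most. Time passes only in rows, so rows that repeat a pose let the fingers close. It gives the time, the measured TCP pose, the force and the opening at its end, in the units of the state.
- robot.state(): the state, without advancing time (a new reading comes with each control period).
- robot.get_image(name): name is "side" or "top" or "wrist"; returns the picture (384x512x3 uint8, red, green, blue); there is no depth.
- robot.camera_model(name): a dict with "camera_matrix" (3x3 intrinsics, pixels), "R" (3x3) and "t" (3): a world point X has camera coordinates R X + t. Camera axes: x right, y down, z forward; pixel columns grow to the right and rows downward; lengths in m; the calibration is good to about 2 mm. The wrist camera is an equidistant fisheye: a pixel r from the principal point sees the ray r / f radians off the axis. A picture is of the moment at which its call begins: read the wrist's pose just before it. camera_model takes no time and is no camera call; for the wrist camera it gives the pose at the moment of the call.
- robot.sign_off(): hands the job in, once; it reports no verdict.
The state is a dict: "time_s": time; "qpos": joint angles; "qvel": joint speeds; "joint_efforts": joint torques, N m; "tcp_pos": TCP position; "eef_rot": TCP orientation; "ft_force": force on the tool from outside, world axes, zero at the start; "ft_torque": the same for the moment, N m; "opening": finger opening in m.
Only numpy, scipy, OpenCV 4.12 (cv2) and the standard library are available. Lean on these libraries where they do the work, as an engineer would, in place of code of your own. Each camera call takes 0.05 s, during which the arm holds its last target. There are 200 camera calls.

## Task

The top tray of the nested stack still has two leftovers in it: set the brown glass vial down in the blue bin (without dropping it from a height) and put the red rubber stopper in the green bin. Then peel that one tray off the stack, by pinching its rim near a corner and raising that corner first while the opposite corner is still seated, leaving the other trays standing where they are. Carry the empty tray over to the blue-grey bench mat and finish still holding it there in the gripper, open side up and roughly level, well clear of the bench (about 20 cm up), without disturbing the bottle, the flask or the tube rack.

Things in the scene. Friction and masses are not known exactly. Their poses are not given: they have to be found in the camera images.
- tray: top tray of the stack, white plastic, 210 mm long (x) by 160 wide (y) by 46 high, about 150 g. Origin: centre of its underside; z up out of the open side. Rim: straight square frame, 10 mm thick, upright inside and out, 28 to 46 mm above the origin. Walls slope in to a floor 4 mm thick, about 150 by 100 mm inside. Seated, its underside is 90 mm above the stack's and its rim stands on the rim below.
- stack: the five trays below, loose but stuck together, 750 g, same outline, rims 18 mm apart (top one 118 mm up): pinch the tray's rim under 16 mm deep. Origin: centre of underside; x along the length, roughly world y. A sprung bead at each corner holds the tray with 2.4 N after 3 mm of play: pulled straight up the stack comes along; turned about its far corner by 0.3 rad (slowly) the tray pops free.
- corner_a (a point): outer top edge of the tray's rim at its +x +y corner (105, 80, 46 mm from the tray's origin)
- corner_b (a point): the same at the tray's -x +y corner
- corner_c (a point): the same at the tray's -x -y corner (opposite a)
- corner_d (a point): the same at the tray's +x -y corner (opposite b)
- vial: brown (amber) glass vial with black screw cap, standing on the tray's floor: body 28 mm across, 44 mm high to the cap, cap 25 mm across and 14 mm high, 58 mm in all, about 35 g. Origin: centre of its underside, z up to the cap
- vial_center (a point): middle of the vial, 29 mm above its underside
- stopper: dull red solid rubber stopper standing on its narrow end on the tray's floor: 26 mm across below, 33 mm above, 36 mm high, about 30 g. Origin: centre of its underside
- stopper_center (a point): middle of the stopper, 18 mm above its underside
- blue_bin: blue open bin for vials, fixed, 130 by 130 mm, 55 mm high, walls and floor about 4 mm thick. Origin: centre of its underside on the bench
- green_bin: green open bin for stoppers, fixed, same size and origin as the blue one; the two change places
- mat: blue-grey flat bench mat, fixed, 180 mm (x) by 220 mm (y), 3 mm thick: the place over which the tray is to be held. Origin: its centre, on the bench
- bottle: bystander: clear glass bottle with blue cap, 70 mm across, 135 mm high; origin: centre of its underside
- flask: bystander: conical glass flask, 68 mm across at the foot, 103 mm high; origin: centre of its underside
- rack: bystander: steel wire rack with capped tubes, 58 by 174 mm, 90 mm high with tubes; origin: centre of its underside
Mind the look-alikes: they are no part of the job. There is more than one size of the stopper; the job needs the larger.

How it is judged:
On the way, in this order (a step that is already met when the one before it is completed fails the run):
1. the vial lies or stands in the blue bin and the stopper in the green bin, both let go, and the tray is still seated on the stack (x of vial_center in the frame of blue_bin between -0.062 and 0.062 m and y of vial_center in the frame of blue_bin between -0.062 and 0.062 m and z of vial_center in the frame of blue_bin below 0.05 m and contact force between each of vial, stopper and the fingers below 0.05 N and x of stopper_center in the frame of green_bin between -0.062 and 0.062 m and y of stopper_center in the frame of green_bin between -0.062 and 0.062 m and z of stopper_center in the frame of green_bin below 0.05 m and z of tray in the frame of stack below 0.096 m and angle between tray's own z axis and vertical below 0.06 rad), for 0.2 s.
2. one corner of the tray is at least 20 mm above its seat while the opposite corner is still seated (under 10 mm up) (((z of corner_a in the frame of stack above 0.156 m and z of corner_c in the frame of stack below 0.146 m) or (z of corner_c in the frame of stack above 0.156 m and z of corner_a in the frame of stack below 0.146 m) or (z of corner_b in the frame of stack above 0.156 m and z of corner_d in the frame of stack below 0.146 m) or (z of corner_d in the frame of stack above 0.156 m and z of corner_b in the frame of stack below 0.146 m))), for 0.1 s.
At the end, for the whole second after the job is handed in: Gripper holds the tray at rest, touching nothing else, tilt under 28 deg, its underside 130-320 mm up and within 90 mm of the mat's centre; vial in blue bin, stopper in green bin, let go; the other trays upright within 50 mm of their place, bottle, flask and rack within 40 mm (contact force between the fingers and tray above 2 N and height (world z) of tray between 0.13 and 0.32 m and angle between tray's own z axis and vertical below 0.5 rad and horizontal distance between tray and mat below 0.09 m and linear speed of tray below 0.05 m/s and contact force between tray and stack below 0.05 N and contact force between tray and blue_bin below 0.05 N and contact force between tray and green_bin below 0.05 N and contact force between tray and bottle below 0.05 N and contact force between tray and flask below 0.05 N and contact force between tray and rack below 0.05 N and x of vial_center in the frame of blue_bin between -0.062 and 0.062 m and y of vial_center in the frame of blue_bin between -0.062 and 0.062 m and z of vial_center in the frame of blue_bin below 0.05 m and contact force between each of vial, stopper and the fingers below 0.05 N and x of stopper_center in the frame of green_bin between -0.062 and 0.062 m and y of stopper_center in the frame of green_bin between -0.062 and 0.062 m and z of stopper_center in the frame of green_bin below 0.05 m and distance of stack from where it was at the start of the episode below 0.05 m and angle between stack's own z axis and vertical below 0.05 rad and distance of each of bottle, flask, rack from where it was at the start of the episode below 0.04 m and angle between each of bottle, flask, rack's own z axis and vertical below 0.3 rad); the arm keeps its last pose, push and grip.
It fails at once if the vial is dropped or thrown (over 1 m/s while not held) (linear speed of vial above 1 m/s and contact force between vial and the fingers below 0.02 N).
It fails at once if the rest of the stack is lifted off the bench, tipped over or shoved by more than 60 mm (height (world z) of stack above 0.03 m or angle between stack's own z axis and vertical above 0.3 rad or distance of stack from where it was at the start of the episode above 0.06 m).
It fails at once if a bystander is knocked over or pushed (distance of any of bottle, flask, rack from where it was at the start of the episode above 0.04 m or angle between any of bottle, flask, rack's own z axis and vertical above 0.4 rad).
It also fails if it takes over 64 s, if anything falls off the work surface, if the arm or the gripper's body presses on something with over 40 N, if the wrist force passes 120 N, or if a joint passes its speed limit or range.

## Working session

There is one attempt and no reset: what is moved stays moved. The work goes in short steps, Python scripts to look and compute and a tool call to move; the robot and the scene stay as the last step left them, time stands still between calls to the robot, and variables do not carry over. Pictures are saved under pics/ and viewed, about 8 in all and at most 12, crops included, and the job is handed in when it is done.

Besides the shell and the picture viewer there is one more tool, called after "Request:" in YAML: its name, and indented under it one key for each argument. drive_tool: Moves the arm, as the interface text tells. Its arguments: {"type":"object","properties":{"increments":{"type":"array"}},"required":["increments"]}

```bash
mkdir -p pics; ls; cat > h.py <<'E'
import numpy as np, cv2
from plant import robot
def grab(n, f=None):
    m=robot.camera_model(n); im=np.array(robot.get_image(n))
    if f: cv2.imwrite('pics/'+f, im[:,:,::-1])
    return m,im
def ray(m,u,v,fish=False):
    K=np.array(m['camera_matrix']);R=np.array(m['R']);t=np.array(m['t'])
    x=(u-K[0,2])/K[0,0]; y=(v-K[1,2])/K[1,1]
    if fish:
        th=np.hypot(x,y); s=np.sin(th)/max(th,1e-9); d=np.array([x*s,y*s,np.cos(th)])
    else: d=np.array([x,y,1.])
    return -R.T@t, R.T@d
def at(m,u,v,z,fish=False):
    o,d=ray(m,u,v,fish); return o+d*(z-o[2])/d[2]
def proj(m,X):
    K=np.array(m['camera_matrix']); c=np.array(m['R'])@X+np.array(m['t']); p=K@c; return p[:2]/p[2]
E
python3 - <<'E'
from h import *
m,a=grab('top'); m2,b=grab('side'); m3,c=grab('wrist')
import pickle
for n,i in zip('tsw',(a,b,c)): cv2.imwrite(f'pics/{n}0.png',i[:,:,::-1])
cv2.imwrite('pics/top.png',cv2.resize(a[:,:,::-1],(800,600),interpolation=cv2.INTER_CUBIC))
for q in (m,m2): print({k:np.round(v,3).tolist() for k,v in q.items()})
s=robot.state(); print(s['eef_rot'],s['tcp_pos'],s['opening'])
E
```

```text
pics
{'camera_matrix': [[346.954, 0.0, 263.608], [0.0, 346.954, 184.94], [0.0, 0.0, 1.0]], 'R': [[-0.028, -1.0, -0.001], [-0.982, 0.028, -0.186], [0.186, -0.004, -0.983]], 't': [-0.008, 0.612, 0.886]}
{'camera_matrix': [[442.874, 0.0, 252.829], [0.0, 442.874, 191.532], [0.0, 0.0, 1.0]], 'R': [[-0.998, -0.064, 0.022], [-0.052, 0.523, -0.851], [0.043, -0.85, -0.525]], 't': [0.582, 0.162, 1.0]}
[[ 9.26488430e-01  3.76323166e-01 -2.52074706e-04]
 [ 3.76323141e-01 -9.26487439e-01  1.38562510e-03]
 [ 2.87898777e-04 -1.37862717e-03 -9.99999008e-01]] [ 0.21630542 -0.53231072  0.23857271] 0.08516013923769547
```

View pics/top.png

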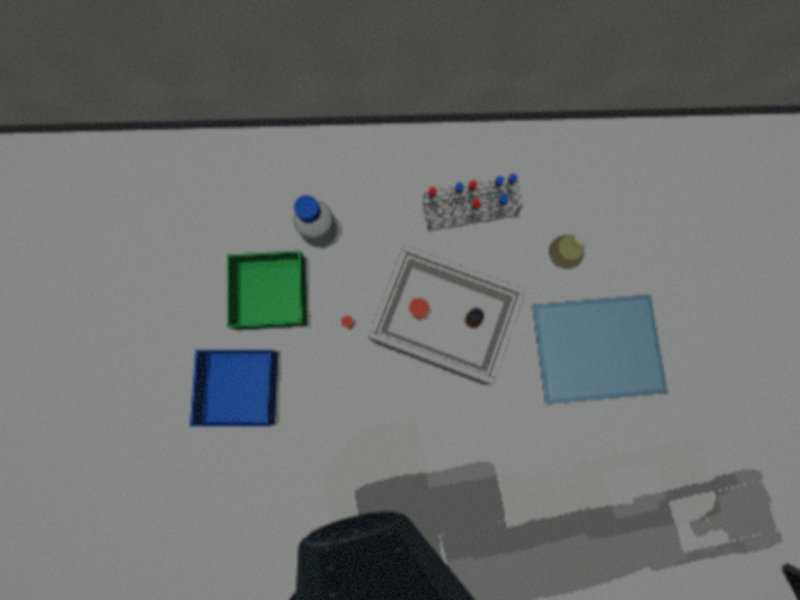

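View pics/s0.png

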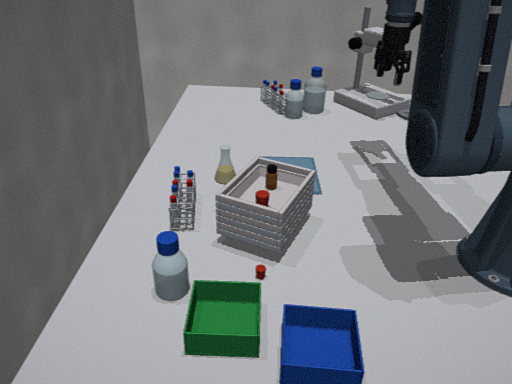

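Top picture (800×600 pixels): the tray on the stack is at about (448,314), the blue bin at (235,388), the green bin at (267,290) and the mat at (600,350).

Candidates:
- **Stopper:** the red stopper in the tray (419,308), the small red stopper on the bench (347,322), and the red tube caps (433,191), (473,184) and (476,203). I choose the one in the tray, which is the larger.
- **Vial:** only the black-capped brown one in the tray (474,317).

```bash
python3 - <<'E'
from h import *
a=cv2.imread('pics/t0.png'); m=robot.camera_model('top'); k=1/1.5625
print('cam',np.round(ray(m,0,0)[0],3))
hsv=cv2.cvtColor(a,cv2.COLOR_BGR2HSV)
def cc(lo,hi,nm,z,mn=20):
    M=cv2.inRange(hsv,lo,hi); n,l,s,c=cv2.connectedComponentsWithStats(M)
    for i in range(1,n):
        if s[i,4]>mn: print(nm,s[i,4],np.round(c[i],1),np.round(at(m,*c[i],z),3)); 
def rect(lo,hi,nm,z):
    M=cv2.inRange(hsv,lo,hi); cs,_=cv2.findContours(M,0,2); c=max(cs,key=cv2.contourArea)
    b=cv2.boxPoints(cv2.minAreaRect(c)); P=np.array([at(m,*p,z) for p in b]); print(nm,np.round(P[:,:2],3).tolist(),np.round(P.mean(0),3))
rect((50,120,40),(75,255,255),'green',0.055)
rect((108,150,40),(125,255,255),'blue',0.055)
rect((90,50,60),(104,255,255),'mat',0.003)
cc((0,120,90),(8,255,255),'red',0.130)
for u,v,z,n in [(474,317,.152,'vialtop'),(567,249,.05,'flask'),(308,208,.13,'bottle'),(419,307,.13,'stop'),(405,247,.136,'r1'),(523,292,.136,'r2'),(492,382,.136,'r3'),(371,340,.136,'r4')]: print(n,np.round(at(m,u*k,v*k,z),3))
crop=a[140:260,215:355]; cv2.imwrite('pics/c1.png',cv2.resize(crop,None,fx=5,fy=5,interpolation=cv2.INTER_CUBIC))
E
```

```text
cam [ 0.436 -0.021  0.984]
green [[0.684, 0.302], [0.685, 0.166], [0.554, 0.16], [0.553, 0.293]] [0.619 0.23  0.055]
blue [[0.514, 0.356], [0.51, 0.212], [0.39, 0.21], [0.394, 0.35]] [0.452 0.282 0.055]
mat [[0.586, -0.245], [0.601, -0.475], [0.422, -0.471], [0.408, -0.249]] [ 0.504 -0.36   0.003]
red 21 [304.7 129.6] [ 0.74  -0.135  0.13 ]
red 104 [267.9 196.7] [ 0.567 -0.035  0.13 ]
red 36 [221.9 205.6] [0.548 0.08  0.13 ]
vialtop [ 0.546 -0.119  0.152]
flask [ 0.677 -0.303  0.05 ]
bottle [0.738 0.143 0.13 ]
stop [ 0.568 -0.035  0.13 ]
r1 [ 0.666 -0.015  0.136]
r2 [ 0.586 -0.201  0.136]
r3 [ 0.447 -0.144  0.136]
r4 [0.517 0.042 0.136]
```

View pics/c1.png

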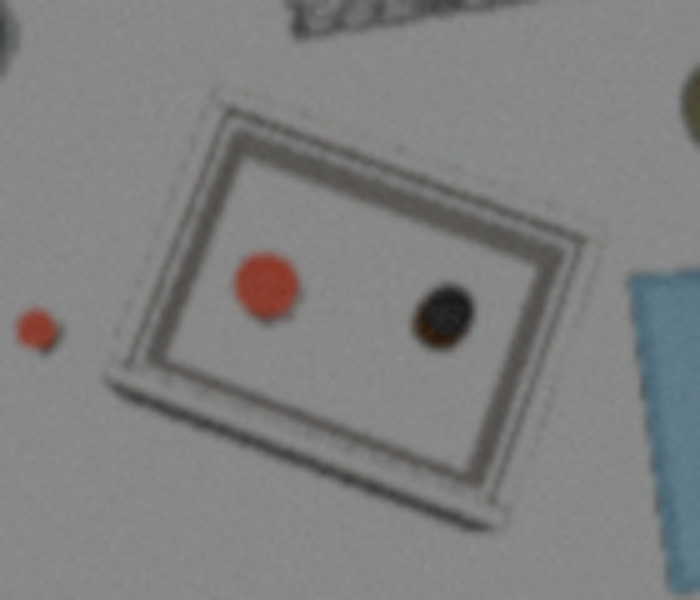

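```bash
cat >> h.py <<'E'
def inc(p,yaw_y=None,rot=None):
    """increment (tool axes, mm / rad) from the state to TCP p, tool down with jaw axis at yaw_y (rad)"""
    from scipy.spatial.transform import Rotation as Ro
    s=robot.state(); R=np.array(s['eef_rot']); d=R.T@(np.array(p)-s['tcp_pos'])*1000
    w=np.zeros(3)
    if rot is None and yaw_y is not None:
        y=np.array([np.cos(yaw_y),np.sin(yaw_y),0]); z=np.array([0,0,-1.]); rot=np.c_[np.cross(y,z),y,z]
    if rot is not None: w=Ro.from_matrix(R.T@rot).as_rotvec()
    print('inc',np.round(d,1).tolist(),np.round(w,3).tolist())
E
python3 -c "
from h import *
inc([.546,-.119,.27],np.radians(-22))"
```

```text
inc [461.0, -258.9, -30.9] [-0.001, -0.001, -0.801]
```

Request:
drive_tool:
  increments: [461,-259,-31,0,0,-0.8,100,461,-259,-31,0,0,-0.8,100,461,-259,-31,0,0,-0.8,100,461,-259,-31,0,0,-0.8,100,461,-259,-31,0,0,-0.8,100,461,-259,-31,0,0,-0.8,100,461,-259,-31,0,0,-0.8,100,461,-259,-31,0,0,-0.8,100,461,-259,-31,0,0,-0.8,100,461,-259,-31,0,0,-0.8,100]

```text
time_s: 1.15
tcp_pos: [0.5284, -0.1405, 0.2686]
eef_rot: [[0.375, 0.927, -0.0], [0.927, -0.375, -0.0], [-0.0, 0.0, -1.0]]
ft_force: [0.7, -1.2, -0.0]
opening: 0.0522
```

```bash
python3 - <<'E'
from h import *
m,a=grab('wrist','w1.png'); s=robot.state(); print(s['time_s'],s['tcp_pos'],s['opening'],s['qpos'])
print({k:np.round(v,3).tolist() for k,v in m.items()})
E
```

```text
1.2 [ 0.53208851 -0.13457392  0.26923767] 0.05189312591199543 [-0.46684403  0.09581257  1.64122021  0.00490545  1.40282903 -0.08717691]
{'camera_matrix': [[297.319, 0.0, 252.809], [0.0, 297.319, 188.311], [0.0, 0.0, 1.0]], 'R': [[0.927, -0.376, -0.0], [-0.358, -0.884, 0.299], [-0.112, -0.277, -0.954]], 't': [-0.542, 0.018, 0.429]}
```

View pics/w1.png

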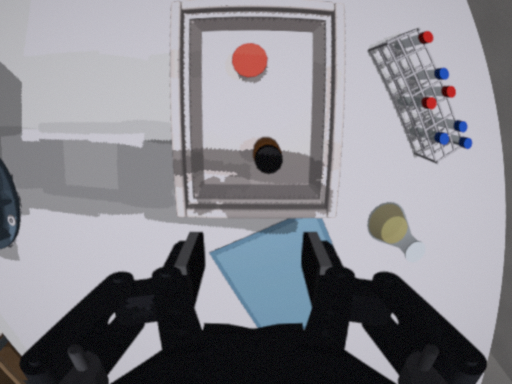

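```bash
python3 - <<'E'
from h import *
m,_=grab('wrist','w2.png'); a=cv2.imread('pics/w2.png'); hsv=cv2.cvtColor(a,cv2.COLOR_BGR2HSV)
s=robot.state(); print(s['tcp_pos'])
M=cv2.inRange(hsv,(0,140,90),(8,255,255)); n,l,st,c=cv2.connectedComponentsWithStats(M)
i=max(range(1,n),key=lambda i:st[i,4]); print('stop',c[i],at(m,*c[i],.130,True))
M=cv2.inRange(a,(0,0,0),(40,40,40)); n,l,st,c=cv2.connectedComponentsWithStats(M[40:230,195:320])
for i in range(1,n):
    if st[i,4]>100: print('cap',st[i],at(m,*(c[i]+[195,40]),.150,True))
for u,v in [(177,4),(343,4),(338,215),(179,215)]: print(np.round(at(m,u,v,.136,True),3))
g=cv2.cvtColor(a,cv2.COLOR_BGR2GRAY)
print(np.abs(cv2.absdiff(a,cv2.imread('pics/w1.png'))).mean())
inc([.546,-.119,.27],np.radians(-22))
E
```

```text
[ 0.53022176 -0.13745595  0.26881235]
stop [248.27719298  68.17894737] [ 0.56755998 -0.03529869  0.13      ]
cap [ 58 113  27  28 592] [ 0.54986012 -0.12257868  0.15      ]
[0.531 0.049 0.136]
[ 0.673 -0.006  0.136]
[ 0.599 -0.199  0.136]
[ 0.451 -0.139  0.136]
9.254918416341146
inc [23.0, 7.8, -1.1] [0.001, -0.002, 0.006]
```

Request:
drive_tool:
  increments: [24,9,0,0,0,0,100,24,9,20,0,0,0,100,24,9,60,0,0,0,100,24,9,100,0,0,0,100,24,9,130,0,0,0,100,24,9,150,0,0,0,100,24,9,158,0,0,0,100,24,9,158,0,0,0,100,24,9,158,0,0,0,255,24,9,158,0,0,0,255]

```text
time_s: 2.25
tcp_pos: [0.5462, -0.1243, 0.1124]
eef_rot: [[0.376, 0.927, 0.003], [0.927, -0.376, -0.001], [-0.0, 0.003, -1.0]]
ft_force: [-0.3, -0.5, 2.1]
opening: 0.0259
```

Request:
drive_tool:
  increments: [0,0,0,0,0,0,255,0,0,0,0,0,0,255,0,0,0,0,0,0,255]

```text
time_s: 2.55
tcp_pos: [0.5462, -0.1243, 0.1124]
eef_rot: [[0.376, 0.927, 0.003], [0.927, -0.376, -0.002], [-0.0, 0.004, -1.0]]
ft_force: [-0.6, -0.2, 7.0]
opening: 0.0261
```

Request:
drive_tool:
  increments: [0,0,-10,0,0,0,255,0,0,-40,0,0,0,255,0,0,-85,0,0,0,255,0,0,-125,0,0,0,255,20,-14,-145,0,0,0,255,50,-35,-150,0,0,0,255,85,-60,-150,0,0,0,255,125,-87,-150,0,0,0,255,165,-115,-150,0,0,0,255,205,-143,-150,0,0,0,255]

```text
time_s: 3.55
tcp_pos: [0.4884, 0.1218, 0.2613]
eef_rot: [[0.376, 0.927, 0.001], [0.927, -0.376, 0.0], [0.0, 0.0, -1.0]]
ft_force: [0.9, -0.2, -0.3]
opening: 0.0259
```

```bash
python3 - <<'E'
from h import *
inc([.452,.287,.26]); print(robot.state()['opening'],robot.state()['ft_force'])
m,a=grab('wrist'); m,b=grab('side'); cv2.imwrite('pics/ws1.png',np.hstack([a,b])[:,:,::-1][:, :, :]*1 if 0 else cv2.resize(np.hstack([a,b])[:,:,::-1],(800,300)))
E
```

```text
inc [139.4, -95.8, 1.3] [0.0, 0.0, 0.0]
0.025890831183958622 [ 0.94382782 -0.19156509 -0.34130139]
```

View pics/ws1.png

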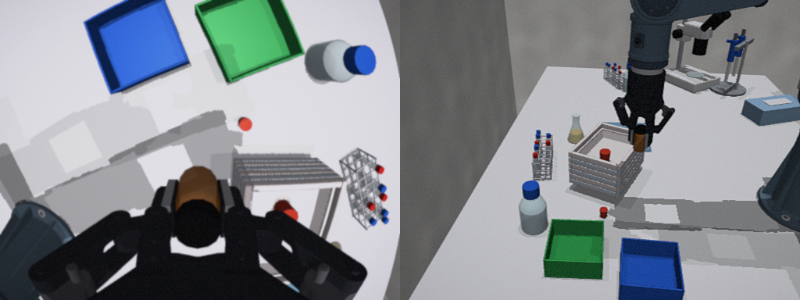

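Request:
drive_tool:
  increments: [40,-27,0,0,0,0,255,80,-55,0,0,0,0,255,115,-80,5,0,0,0,255,134,-92,30,0,0,0,255,138,-95,75,0,0,0,255,138,-95,120,0,0,0,255,138,-95,165,0,0,0,255,138,-95,200,0,0,0,255,138,-95,220,0,0,0,255,138,-95,230,0,0,0,255]

```text
time_s: 4.65
tcp_pos: [0.452, 0.2825, 0.0285]
eef_rot: [[0.376, 0.927, -0.004], [0.927, -0.376, -0.001], [-0.003, -0.003, -1.0]]
ft_force: [0.2, -0.4, -0.8]
opening: 0.0257
```

Request:
drive_tool:
  increments: [0,0,4,0,0,0,255,0,0,7,0,0,0,255,0,0,7,0,0,0,255]

```text
time_s: 4.95
tcp_pos: [0.4541, 0.2838, 0.0246]
eef_rot: [[0.376, 0.927, 0.002], [0.927, -0.376, 0.001], [0.001, 0.001, -1.0]]
ft_force: [-0.3, -0.6, -0.2]
opening: 0.0261
```

Request:
drive_tool:
  increments: [0,0,2,0,0,0,255,0,0,2,0,0,0,200,0,0,2,0,0,0,130,0,0,2,0,0,0,90,0,0,2,0,0,0,90,0,0,-20,0,0,0,90,0,0,-60,0,0,0,90,0,0,-105,0,0,0,90,0,0,-155,0,0,0,90,0,0,-205,0,0,0,90]

```text
time_s: 5.95
tcp_pos: [0.4526, 0.2835, 0.2303]
eef_rot: [[0.376, 0.927, -0.0], [0.927, -0.376, -0.0], [-0.0, -0.0, -1.0]]
ft_force: [0.8, -0.1, 0.1]
opening: 0.055
```

```bash
python3 - <<'E'
from h import *
m,b=grab('side','s2.png'); m,a=grab('wrist','w3.png'); hsv=cv2.cvtColor(a,cv2.COLOR_RGB2HSV)
M=cv2.inRange(hsv,(108,150,40),(125,255,255)); print('blue c',[at(m,*c,.055,True) for c in [np.argwhere(M)[:,::-1].mean(0)]])
cv2.imwrite('pics/ws2.png',cv2.resize(np.hstack([a,b])[:,:,::-1],(800,300)))
inc([.567,-.035,.25]); print(robot.state()['opening'])
E
```

```text
blue c [array([0.46682545, 0.27999717, 0.055     ])]
inc [-255.6, 222.1, -13.1] [0.0, 0.0, 0.0]
0.0554513330980193
```

View pics/ws2.png

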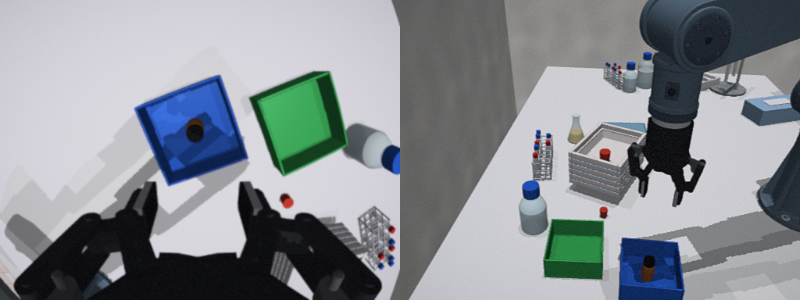

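Request:
drive_tool:
  increments: [-20,17,-10,0,0,0,90,-55,48,-10,0,0,0,90,-93,81,-10,0,0,0,90,-131,114,-10,0,0,0,90,-169,147,-10,0,0,0,90,-207,180,-10,0,0,0,90,-240,208,-10,0,0,0,90,-256,222,-10,0,0,0,90,-256,222,0,0,0,0,90,-256,222,20,0,0,0,90]

```text
time_s: 7.05
tcp_pos: [0.5635, -0.0374, 0.2088]
eef_rot: [[0.377, 0.926, 0.002], [0.926, -0.377, -0.0], [0.001, 0.002, -1.0]]
ft_force: [-0.1, -0.6, 0.7]
opening: 0.0555
```

```bash
python3 - <<'E'
from h import *
inc([.567,-.035,.108],np.radians(-22)); print(robot.state()['opening'])
E
```

```text
inc [3.5, 2.1, 100.8] [0.002, -0.001, -0.002]
0.05545937323761662
```

Request:
drive_tool:
  increments: [2,2,20,0,0,0,90,2,2,50,0,0,0,90,2,2,78,0,0,0,90,2,2,95,0,0,0,90,2,2,100,0,0,0,90,2,2,100,0,0,0,160,2,2,100,0,0,0,255,2,2,100,0,0,0,255,2,2,100,0,0,0,255,2,2,100,0,0,0,255]

```text
time_s: 8.05
tcp_pos: [0.5658, -0.036, 0.1093]
eef_rot: [[0.376, 0.927, 0.001], [0.927, -0.376, -0.0], [0.0, 0.001, -1.0]]
ft_force: [0.5, -0.3, -0.3]
opening: 0.0304
```

Request:
drive_tool:
  increments: [0,0,-5,0,0,0,255,0,0,-25,0,0,0,255,0,0,-60,0,0,0,255,0,0,-100,0,0,0,255,0,0,-130,0,0,0,255,0,0,-140,0,0,0,255]

```text
time_s: 8.65
tcp_pos: [0.5673, -0.0364, 0.2532]
eef_rot: [[0.376, 0.927, 0.007], [0.927, -0.376, -0.002], [0.001, 0.007, -1.0]]
ft_force: [0.3, -0.1, 0.0]
opening: 0.0301
```

```bash
python3 - <<'E'
from h import *
inc([.617,.228,.25]); inc([.617,.228,.05]);print(robot.state()['opening'])
E
```

```text
inc [263.7, -53.2, 3.1] [0.0, 0.0, 0.0]
inc [263.5, -54.6, 203.1] [0.0, 0.0, 0.0]
0.03005736075605893
```

Request:
drive_tool:
  increments: [35,-7,0,0,0,0,255,80,-16,0,0,0,0,255,125,-26,0,0,0,0,255,170,-35,0,0,0,0,255,215,-44,0,0,0,0,255,250,-51,0,0,0,0,255,267,-55,0,0,0,0,255,267,-55,30,0,0,0,255,267,-55,75,0,0,0,255,267,-55,120,0,0,0,255]

```text
time_s: 9.65
tcp_pos: [0.6148, 0.2318, 0.1274]
eef_rot: [[0.376, 0.927, 0.001], [0.927, -0.376, -0.0], [0.0, 0.001, -1.0]]
ft_force: [0.6, -0.5, -0.7]
opening: 0.0304
```

Request:
drive_tool:
  increments: [0,0,40,0,0,0,255,0,0,75,0,0,0,255,0,0,97,0,0,0,255,0,0,100,0,0,0,255,0,0,100,0,0,0,255,0,0,100,0,0,0,180,0,0,100,0,0,0,100,0,0,100,0,0,0,90,0,0,60,0,0,0,90,0,0,10,0,0,0,90]

```text
time_s: 10.65
tcp_pos: [0.6125, 0.2318, 0.1172]
eef_rot: [[0.376, 0.927, -0.006], [0.927, -0.376, -0.001], [-0.003, -0.005, -1.0]]
ft_force: [-0.3, -0.4, 0.5]
opening: 0.0554
```

Request:
drive_tool:
  increments: [0,0,-45,0,0,0,90,0,0,-90,0,0,0,90,0,0,-130,0,0,0,90,0,0,-150,0,0,0,90]

```text
time_s: 11.05
tcp_pos: [0.6163, 0.2327, 0.275]
eef_rot: [[0.375, 0.927, 0.008], [0.927, -0.375, 0.001], [0.004, 0.007, -1.0]]
ft_force: [0.6, -0.3, 0.0]
opening: 0.0552
```

```bash
python3 - <<'E'
from h import *
m,b=grab('side','s3.png'); mt,a=grab('top','t3.png'); hsv=cv2.cvtColor(a,cv2.COLOR_RGB2HSV)
M=cv2.inRange(hsv,(0,120,90),(8,255,255)); n,l,s,c=cv2.connectedComponentsWithStats(M)
for i in range(1,n):
    if s[i,4]>25: print(s[i,4],c[i],np.round(at(mt,*c[i],.04),3))
cv2.imwrite('pics/ws3.png',cv2.resize(np.hstack([a,b])[:,:,::-1],(800,300)))
print(robot.state()['time_s'],robot.state()['tcp_pos'])
cv2.imwrite('pics/c3.png',cv2.resize(np.vstack([np.hstack([a[150:250,230:340],b[150:250,215:325]])]),None,fx=3.6,fy=3.6,interpolation=cv2.INTER_CUBIC)[:,:,::-1])
E
```

```text
61 [170.50819672 186.08196721] [0.619 0.233 0.04 ]
36 [221.86111111 205.61111111] [0.56  0.091 0.04 ]
11.15 [0.61678768 0.23275155 0.27458636]
```

View pics/ws3.png

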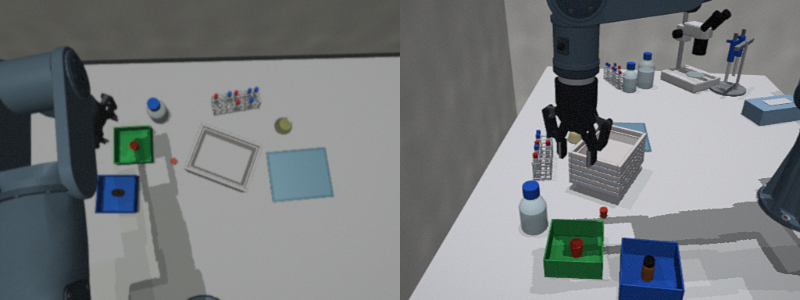

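Request:
drive_tool:
  increments: [-35,5,0,0,0,0,90,-80,11,0,0,0,0,90,-125,17,0,0,0,0,90,-170,23,0,0,0,0,90,-215,29,0,0,0,0,90,-260,35,0,0,0,0,90,-305,41,0,0,0,0,90,-350,47,0,0,0,0,90,-385,53,0,0,0,0,90,-402,55,0,0,0,0,90]

```text
time_s: 12.15
tcp_pos: [0.5132, -0.1636, 0.2673]
eef_rot: [[0.378, 0.926, -0.002], [0.926, -0.378, 0.0], [-0.001, -0.001, -1.0]]
ft_force: [0.1, 0.1, 0.2]
opening: 0.0551
```

Request:
drive_tool:
  increments: [0,0,0,0,0,0,130,0,0,0,0,0,0,130,0,0,0,0,0,0,130]

```text
time_s: 12.45
tcp_pos: [0.5146, -0.1599, 0.268]
eef_rot: [[0.375, 0.927, -0.001], [0.927, -0.375, 0.001], [0.0, -0.001, -1.0]]
ft_force: [-0.1, -0.4, 0.2]
opening: 0.0421
```

```bash
python3 - <<'E'
from h import *
print(robot.state()['tcp_pos'],robot.state()['opening'])
m,a=grab('wrist','w4.png'); print(robot.state()['tcp_pos'])
cv2.imwrite('pics/w4b.png',cv2.resize(a[:,:,::-1],(800,600),interpolation=cv2.INTER_CUBIC))
E
```

```text
[ 0.51463544 -0.15987039  0.26800723] 0.04211092026985704
[ 0.51477296 -0.15979492  0.26817705]
```

View pics/w4b.png

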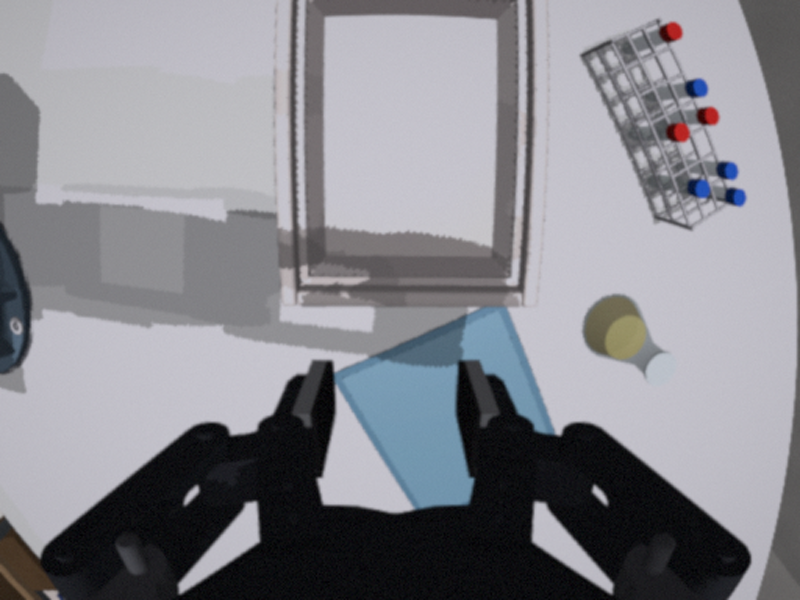

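```bash
python3 - <<'E'
from h import *
m=robot.camera_model('wrist'); k=1/1.5625
s=robot.state(); R=np.array(s['eef_rot']); 
for n,u,v in [('Lout',277,50),('Lout',279,180),('Lcor',282,304),('Rout',547,50),('Rcor',537,305),('Lin',297,180),('Lin2',303,180),('Bin',410,288),('Bout',410,305),('Rin',525,180)]:
    X=at(m,u*k,v*k,.136,True); print(n,np.round(X,4),'tool',np.round(R.T@(X-s['tcp_pos'])*1000,1))
g=cv2.cvtColor(cv2.imread('pics/w4.png'),cv2.COLOR_BGR2GRAY).astype(int)
print(g[100:112,170:205].mean(0).round().tolist()); print(g[100:112,325:356].mean(0).round().tolist()); print(g[165:205,225:240].mean(1).round().tolist())
E
```

```text
Lout [ 0.5041 -0.0039  0.136 ] tool [140.6 -68.2 132.3]
Lout [ 0.4754 -0.0761  0.136 ] tool [ 62.8 -67.8 132.2]
Lcor [ 0.4445 -0.1458  0.136 ] tool [-13.4 -70.3 132.2]
Rout [ 0.6504 -0.0607  0.136 ] tool [142.7  88.8 132.2]
Rcor [ 0.5921 -0.2061  0.136 ] tool [-14.1  89.1 132.1]
Lin [ 0.4853 -0.0805  0.136 ] tool [ 62.4 -57.  132.2]
Lin2 [ 0.4885 -0.0819  0.136 ] tool [ 62.3 -53.4 132.2]
Bin [ 0.5218 -0.1659  0.136 ] tool [ -3.1   8.9 132.2]
Bout [ 0.5179 -0.176   0.136 ] tool [-13.9   9.  132.2]
Rin [ 0.609  -0.1296  0.136 ] tool [ 63.2  76.1 132.2]
[191.0, 191.0, 191.0, 190.0, 186.0, 176.0, 177.0, 190.0, 195.0, 196.0, 196.0, 196.0, 196.0, 194.0, 184.0, 157.0, 112.0, 78.0, 76.0, 109.0, 159.0, 189.0, 196.0, 192.0, 170.0, 126.0, 108.0, 111.0, 113.0, 114.0, 114.0, 114.0, 114.0, 114.0, 114.0]
[106.0, 105.0, 104.0, 102.0, 98.0, 123.0, 170.0, 191.0, 195.0, 193.0, 172.0, 117.0, 77.0, 72.0, 87.0, 128.0, 171.0, 192.0, 195.0, 196.0, 196.0, 196.0, 196.0, 193.0, 186.0, 189.0, 194.0, 195.0, 196.0, 196.0, 196.0]
[91.0, 91.0, 90.0, 90.0, 91.0, 91.0, 94.0, 101.0, 108.0, 110.0, 109.0, 113.0, 135.0, 156.0, 152.0, 139.0, 122.0, 98.0, 81.0, 78.0, 81.0, 89.0, 99.0, 104.0, 108.0, 112.0, 119.0, 126.0, 129.0, 128.0, 139.0, 170.0, 191.0, 196.0, 197.0, 196.0, 196.0, 197.0, 196.0, 195.0]
```

```bash
python3 - <<'E'
from h import *
m=robot.camera_model('wrist'); k=1/1.5625
s=robot.state(); R=np.array(s['eef_rot'])
for u,v,y in [(333,362,-.021),(459,362,.021),(333,372,-.021),(327,470,-.021)]:
    o,d=ray(m,u*k,v*k,True); o=R.T@(o-s['tcp_pos']); d=R.T@d; print(np.round((o+d*(y-o[1])/d[1])*1000,1))
E
```

```text
[  8.9 -21.    5. ]
[10.5 21.   1.8]
[  5.8 -21.    3.6]
[-15.  -21.  -23.2]
```

Request:
drive_tool:
  increments: [10,-40,0,0,0,0,130,16,-64,10,0,0,0,130,16,-65,50,0,0,0,130,16,-65,90,0,0,0,130,16,-65,120,0,0,0,130,16,-65,132,0,0,0,130,16,-65,137,0,0,0,130,16,-65,137,0,0,0,150,16,-65,137,0,0,0,170,16,-65,137,0,0,0,170]

```text
time_s: 13.5
tcp_pos: [0.4615, -0.1223, 0.1331]
eef_rot: [[0.375, 0.927, 0.002], [0.927, -0.375, -0.001], [-0.0, 0.003, -1.0]]
ft_force: [0.3, -1.0, -0.2]
opening: 0.0286
```

```bash
python3 - <<'E'
from h import *
s=robot.state(); print(s['tcp_pos'],s['opening'],s['ft_force'])
m,a=grab('wrist','w5.png')
cv2.imwrite('pics/w5b.png',cv2.resize(a[150:330,130:380,::-1],(750,540),interpolation=cv2.INTER_CUBIC))
E
```

```text
[ 0.46150149 -0.12225649  0.13306442] 0.0285991854793711 [ 0.2679619  -0.98320249 -0.23892763]
```

View pics/w5b.png

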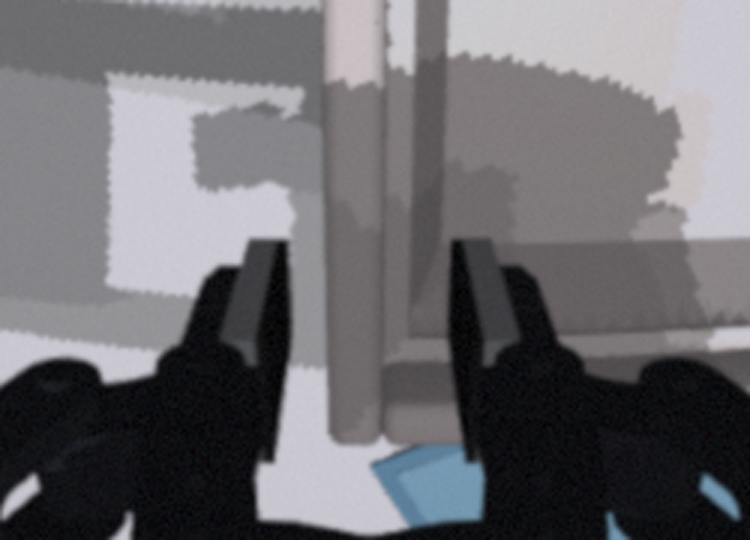

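Request:
drive_tool:
  increments: [2,-2,2,0,0,0,170,2,-2,2,0,0,0,190,2,-2,2,0,0,0,210,2,-2,2,0,0,0,225,2,-2,2,0,0,0,255,2,-2,2,0,0,0,255,2,-2,2,0,0,0,255,2,-2,2,0,0,0,255]

```text
time_s: 14.35
tcp_pos: [0.4595, -0.1192, 0.1298]
eef_rot: [[0.376, 0.927, 0.0], [0.927, -0.376, -0.0], [-0.0, 0.0, -1.0]]
ft_force: [-1.0, 0.6, 5.4]
opening: 0.0088
```

```bash
cat > peel.py <<'E'
from h import *
from scipy.spatial.transform import Rotation as Ro
import json
# run once at grip: stores grip pose, pivot (far outer corner, rim foot), axis
s=robot.state(); R=np.array(s['eef_rot']); p=np.array(s['tcp_pos']); print(p,s['opening'],s['ft_force'])
c3=p+R@np.array([-.030,-.005,0]); c3[2]=.118
far=c3+R@np.array([.210,.160,0]); far[2]=.118
d=(c3-far)[:2]; d/=np.linalg.norm(d); ax=np.array([d[1],-d[0],0])   # lifts c3 about far
if (np.cross(ax,c3-far))[2]<0: ax=-ax
print('c3',c3,'far',far,'ax',ax)
np.savez('peel.npz',R=R,p=p,far=far,ax=ax)
for q in np.arange(0.02,0.401,0.02):
    W=Ro.from_rotvec(ax*q); x=R.T@(W.apply(p-far)+far-p)*1000; w=R.T@ax*q
    print(round(q,2),np.round(x,1).tolist(),np.round(w,3).tolist())
E
python3 peel.py
```

```text
[ 0.45953026 -0.11924015  0.12982536] 0.008824421362653096 [-1.00137844  0.5828969   5.4429555 ]
c3 [ 0.44362869 -0.14516581  0.118     ] far [ 0.67078802 -0.01063465  0.118     ] ax [-0.50957312  0.86042736  0.        ]
0.02 [0.2, 0.2, -4.7] [0.012, -0.016, -0.0]
0.04 [0.5, 0.4, -9.5] [0.024, -0.032, -0.0]
0.06 [0.9, 0.7, -14.2] [0.036, -0.048, -0.0]
0.08 [1.4, 1.0, -18.9] [0.048, -0.064, -0.0]
0.1 [1.9, 1.4, -23.6] [0.061, -0.08, -0.0]
0.12 [2.5, 1.9, -28.3] [0.073, -0.095, -0.0]
0.14 [3.2, 2.4, -33.0] [0.085, -0.111, -0.0]
0.16 [3.9, 3.0, -37.6] [0.097, -0.127, -0.0]
0.18 [4.7, 3.6, -42.3] [0.109, -0.143, -0.0]
0.2 [5.6, 4.3, -46.9] [0.121, -0.159, -0.0]
0.22 [6.6, 5.0, -51.5] [0.133, -0.175, -0.0]
0.24 [7.6, 5.8, -56.0] [0.145, -0.191, -0.0]
0.26 [8.8, 6.7, -60.6] [0.158, -0.207, -0.0]
0.28 [9.9, 7.6, -65.1] [0.17, -0.223, -0.0]
0.3 [11.2, 8.6, -69.5] [0.182, -0.239, -0.0]
0.32 [12.5, 9.6, -74.0] [0.194, -0.255, -0.0]
0.34 [13.9, 10.6, -78.4] [0.206, -0.27, -0.0]
0.36 [15.4, 11.8, -82.8] [0.218, -0.286, -0.0]
0.38 [16.9, 12.9, -87.1] [0.23, -0.302, -0.0]
0.4 [18.5, 14.2, -91.4] [0.242, -0.318, -0.0]
```

Request:
drive_tool:
  increments: [0.1,0.1,-2.4,0.006,-0.008,0,255,0.2,0.2,-4.7,0.012,-0.016,0,255,0.3,0.3,-7.1,0.018,-0.024,0,255,0.5,0.4,-9.5,0.024,-0.032,0,255,0.7,0.5,-11.8,0.03,-0.04,0,255,0.9,0.7,-14.2,0.036,-0.048,0,255,1.1,0.8,-16.5,0.042,-0.056,0,255,1.4,1,-18.9,0.048,-0.064,0,255,1.6,1.2,-21.2,0.054,-0.072,0,255,1.9,1.4,-23.6,0.061,-0.08,0,255]

```text
time_s: 15.35
tcp_pos: [0.4617, -0.1182, 0.1537]
eef_rot: [[0.372, 0.924, -0.086], [0.925, -0.377, -0.052], [-0.081, -0.061, -0.995]]
ft_force: [-0.7, -1.8, -0.6]
opening: 0.0086
```

```bash
cat > nxt.py <<'E'
from h import *
from scipy.spatial.transform import Rotation as Ro
import sys
z=np.load('peel.npz'); R0,p0,far,ax=[z[k] for k in('R','p','far','ax')]
s=robot.state(); R=np.array(s['eef_rot']); p=np.array(s['tcp_pos']); print(s['time_s'],np.round(s['ft_force'],1),np.round(s['ft_torque'],2),s['opening'])
q0=float(sys.argv[1])  # commanded angle now
Wc=Ro.from_rotvec(ax*q0); Rc=Wc.as_matrix()@R0; pc=Wc.apply(p0-far)+far
print('lag',np.round((p-pc)*1000,1))
for q in map(float,sys.argv[2:]):
    W=Ro.from_rotvec(ax*q); x=Rc.T@(W.apply(p0-far)+far-pc)*1000; print(q,np.round(x,1).tolist(),np.round(Rc.T@ax*(q-q0),3).tolist())
E
python3 nxt.py .1 .12 .14 .16 .18 .2
python3 - <<'E'
import sys; sys.path.insert(0,'.')
import os; os.chdir('.')
from h import *
m,b=grab('side'); cv2.imwrite('pics/s6.png',cv2.resize(b[100:280,150:400,::-1],(750,540),interpolation=cv2.INTER_CUBIC))
E
```

```text
15.35 [-0.7 -1.8 -0.6] [-0.38 -0.01 -0.13] 0.008615083416411855
lag [ 0.1 -0.1  0.3]
0.12 [0.2, 0.2, -4.7] [0.012, -0.016, -0.0]
0.14 [0.5, 0.4, -9.5] [0.024, -0.032, -0.0]
0.16 [0.9, 0.7, -14.2] [0.036, -0.048, -0.0]
0.18 [1.4, 1.0, -18.9] [0.048, -0.064, -0.0]
0.2 [1.9, 1.4, -23.6] [0.061, -0.08, -0.0]
```

View pics/s6.png

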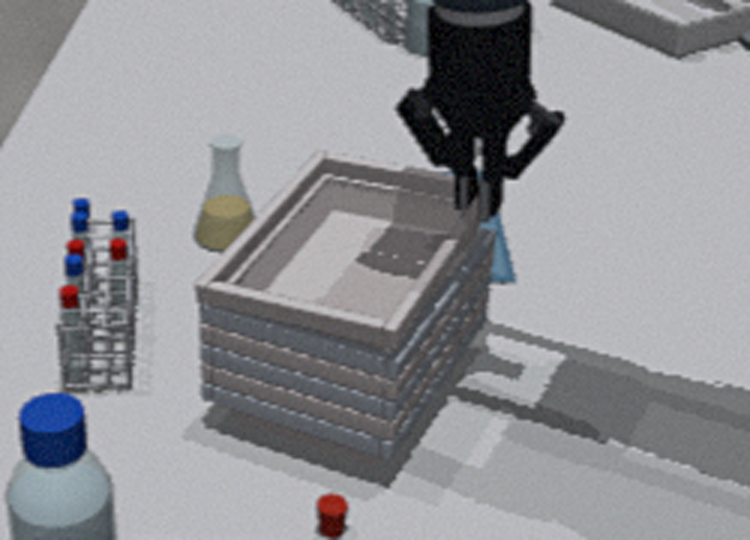

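```bash
python3 - <<'E'
from h import *
m,b=grab('side','s7.png'); b=cv2.cvtColor(b,cv2.COLOR_RGB2GRAY); a=cv2.imread('pics/s3.png',0); a0=cv2.imread('pics/s0.png',0)
# where stack points project (known geometry), low corners & rim 5 corners; track patches
z=np.load('peel.npz'); R=z['R']; far=z['far']; c3=far-R@np.array([.21,.16,0])
cor={'c3':c3,'r4':c3+R@[.21,0,0],'r1':far,'r2':c3+R@[0,.16,0]}
for n,c in cor.items():
  for h in (.03,.06,.10,.127):
    u,v=proj(m,np.array([c[0],c[1],h])).round().astype(int)
    if n in('c3','r2') and h<.1: continue
    T=a[v-7:v+8,u-7:u+8]; S=b[v-19:v+20,u-19:u+20]; r=cv2.matchTemplate(S,T,cv2.TM_CCOEFF_NORMED); _,mx,_,l=cv2.minMaxLoc(r)
    print(n,h,(u,v),'shift',l[0]-12,l[1]-12,round(mx,2))
cv2.imwrite('pics/cmp.png',cv2.resize(np.hstack([a[130:270,205:335],b[130:270,205:335]]),(792,426),interpolation=cv2.INTER_CUBIC))
E
```

```text
c3 0.1 (np.int64(314), np.int64(183)) shift 0 0 0.79
c3 0.127 (np.int64(315), np.int64(173)) shift 1 5 0.69
r4 0.03 (np.int64(279), np.int64(254)) shift 1 0 0.96
r4 0.06 (np.int64(280), np.int64(243)) shift 1 0 0.67
r4 0.1 (np.int64(281), np.int64(228)) shift 1 0 0.69
r4 0.127 (np.int64(282), np.int64(217)) shift -1 -4 0.84
r1 0.03 (np.int64(215), np.int64(233)) shift 0 0 0.95
r1 0.06 (np.int64(215), np.int64(223)) shift 1 0 0.98
r1 0.1 (np.int64(215), np.int64(208)) shift 1 7 0.88
r1 0.127 (np.int64(214), np.int64(198)) shift -10 12 0.47
r2 0.1 (np.int64(255), np.int64(168)) shift 1 -7 0.45
r2 0.127 (np.int64(256), np.int64(159)) shift -8 1 0.4
```

View pics/cmp.png

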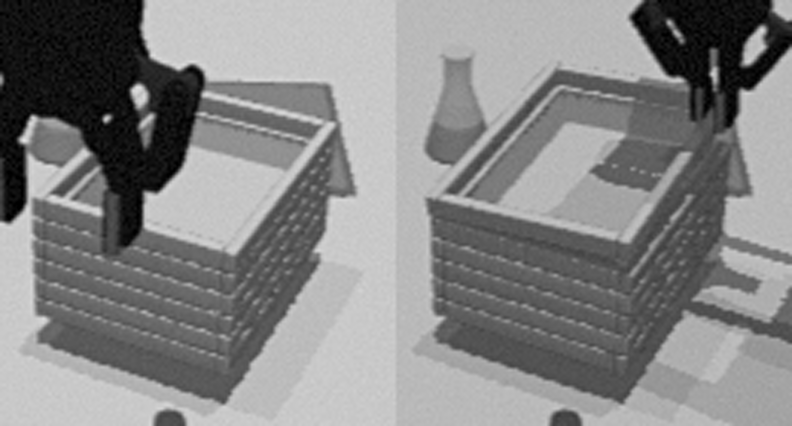

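The stack hasn't moved (1 px at most) and the tray's near corner is rising. I'll carry on with the same steps.

Request:
drive_tool:
  increments: [0.1,0.1,-2.4,0.006,-0.008,0,255,0.2,0.2,-4.7,0.012,-0.016,0,255,0.3,0.3,-7.1,0.018,-0.024,0,255,0.5,0.4,-9.5,0.024,-0.032,0,255,0.7,0.5,-11.8,0.03,-0.04,0,255,0.9,0.7,-14.2,0.036,-0.048,0,255,1.1,0.8,-16.5,0.042,-0.056,0,255,1.4,1,-18.9,0.048,-0.064,0,255,1.6,1.2,-21.2,0.054,-0.072,0,255,1.9,1.4,-23.6,0.061,-0.08,0,255]

```text
time_s: 16.45
tcp_pos: [0.4654, -0.1154, 0.1765]
eef_rot: [[0.362, 0.916, -0.173], [0.919, -0.382, -0.102], [-0.16, -0.122, -0.98]]
ft_force: [-0.6, 0.3, -0.4]
opening: 0.0085
```

```bash
python3 nxt.py .2 .3; cat > chk.py <<'E'
from h import *
import sys
m,b=grab('side',sys.argv[1]); b=cv2.cvtColor(b,cv2.COLOR_RGB2GRAY); a=cv2.imread('pics/s3.png',0)
for n,u,v in [('r4 .03',279,254),('r4 .06',280,243),('r1 .03',215,233),('r1 .06',215,223),('r4tray .127',282,217)]:
    T=a[v-7:v+8,u-7:u+8]; S=b[v-23:v+24,u-23:u+24]; r=cv2.matchTemplate(S,T,cv2.TM_CCOEFF_NORMED); _,mx,_,l=cv2.minMaxLoc(r)
    print(n,'shift',l[0]-16,l[1]-16,round(mx,2))
E
python3 chk.py s8.png
```

```text
16.45 [-0.6  0.3 -0.4] [-0.   -0.06 -0.02] 0.008476972730546263
lag [-0.2  0.2 -0.2]
0.3 [1.9, 1.4, -23.6] [0.061, -0.08, -0.0]
r4 .03 shift 1 0 0.94
r4 .06 shift 1 0 0.67
r1 .03 shift 0 0 0.95
r1 .06 shift 1 0 0.98
r4tray .127 shift -1 -7 0.82
```

Request:
drive_tool:
  increments: [0.1,0.1,-2.4,0.006,-0.008,0,255,0.2,0.2,-4.7,0.012,-0.016,0,255,0.3,0.3,-7.1,0.018,-0.024,0,255,0.5,0.4,-9.5,0.024,-0.032,0,255,0.7,0.5,-11.8,0.03,-0.04,0,255,0.9,0.7,-14.2,0.036,-0.048,0,255,1.1,0.8,-16.5,0.042,-0.056,0,255,1.4,1,-18.9,0.048,-0.064,0,255,1.6,1.2,-21.2,0.054,-0.072,0,255,1.9,1.4,-23.6,0.061,-0.08,0,255]

```text
time_s: 17.5
tcp_pos: [0.4714, -0.1119, 0.1992]
eef_rot: [[0.344, 0.903, -0.257], [0.908, -0.39, -0.152], [-0.237, -0.181, -0.954]]
ft_force: [-0.9, -0.7, -0.4]
opening: 0.0082
```

Request:
drive_tool:
  increments: [0.1,0.1,-2.4,0.006,-0.008,0,255,0.2,0.2,-4.7,0.012,-0.016,0,255,0.3,0.3,-7.1,0.018,-0.024,0,255,0.5,0.4,-9.5,0.024,-0.032,0,255,0.7,0.5,-11.8,0.03,-0.04,0,255,0.9,0.7,-14.2,0.036,-0.048,0,255,0.9,0.7,-14.2,0.036,-0.048,0,255]

```text
time_s: 18.2
tcp_pos: [0.4762, -0.1091, 0.2125]
eef_rot: [[0.331, 0.893, -0.305], [0.9, -0.395, -0.181], [-0.282, -0.214, -0.935]]
ft_force: [-1.7, -0.2, 0.3]
opening: 0.0082
```

```bash
python3 nxt.py .36 .4; python3 chk.py s9.png
python3 - <<'E'
from h import *
s=robot.state(); R=np.array(s['eef_rot']); up=R.T@[0,0,1]; print('world up in tool',up)
E
```

```text
18.2 [-1.7 -0.2  0.3] [-0.11  0.24 -0.  ] 0.008211878042865741
lag [ 0.   0.3 -0.1]
0.4 [0.5, 0.4, -9.5] [0.024, -0.032, -0.0]
r4 .03 shift 1 0 0.95
r4 .06 shift 1 0 0.66
r1 .03 shift 0 -1 0.93
r1 .06 shift 1 0 0.98
r4tray .127 shift -4 -12 0.83
world up in tool [-0.28198898 -0.21440002 -0.93515499]
```

Request:
drive_tool:
  increments: [-0.8,-0.6,-2.8,0,0,0,255,-1.7,-1.3,-5.6,0,0,0,255,-2.5,-1.9,-8.4,0,0,0,255,-3.4,-2.6,-11.2,0,0,0,255,-4.5,-3.4,-15,0,0,0,255,-5.6,-4.3,-18.7,0,0,0,255,-7,-5.3,-23,0,0,0,255,-8.5,-6.4,-28,0,0,0,255,-10,-7.5,-33,0,0,0,255,-11.3,-8.6,-37.4,0,0,0,255]

```text
time_s: 19.25
tcp_pos: [0.4761, -0.1092, 0.2529]
eef_rot: [[0.331, 0.893, -0.304], [0.9, -0.396, -0.181], [-0.282, -0.214, -0.935]]
ft_force: [-0.0, 0.2, -1.5]
opening: 0.0085
```

```bash
python3 chk.py s10.png; python3 - <<'E'
from h import *
s=robot.state(); print(s['tcp_pos'],s['opening'],s['ft_force'],s['ft_torque'])
p=np.array(s['tcp_pos']); z=np.load('peel.npz')
inc(p+[0,0,.12],rot=z['R'])
E
```

```text
r4 .03 shift 1 0 0.95
r4 .06 shift 1 0 0.67
r1 .03 shift 0 -1 0.9
r1 .06 shift 1 0 0.98
r4tray .127 shift 2 5 0.6
[ 0.47638831 -0.10933123  0.253659  ] 0.008678236304529088 [ 0.5458618  -0.5556473  -0.52431078] [ 0.04039633 -0.14188939  0.00226774]
inc [-33.8, -25.5, -112.3] [-0.218, 0.288, -0.0]
```

Request:
drive_tool:
  increments: [-2,-1.5,-7,0,0,0,255,-5,-4,-18,0,0,0,255,-9,-7,-31,-0.02,0.026,0,255,-14,-10.5,-46,-0.05,0.066,0,255,-19,-14.5,-63,-0.085,0.112,0,255,-24,-18,-80,-0.12,0.16,0,255,-29,-22,-96,-0.155,0.205,0,255,-32,-24,-106,-0.185,0.245,0,255,-34,-25.5,-112,-0.208,0.275,0,255,-34,-25.5,-112,-0.218,0.288,0,255]

```text
time_s: 20.3
tcp_pos: [0.4761, -0.11, 0.3743]
eef_rot: [[0.376, 0.927, 0.003], [0.927, -0.376, -0.001], [0.0, 0.003, -1.0]]
ft_force: [-0.4, 0.7, -0.9]
opening: 0.0083
```

```bash
python3 - <<'E'
from h import *
s=robot.state(); print(s['tcp_pos'],s['opening'],s['ft_force'],s['ft_torque'])
z=np.load('peel.npz'); inc([.406,-.401,.35],rot=z['R'])
E
```

```text
[ 0.47608309 -0.1099842   0.37429606] 0.00830284163123327 [-0.41096516  0.68452341 -0.8909857 ] [ 0.0063985   0.11263211 -0.00654564]
inc [-296.0, 44.4, 24.4] [0.002, -0.0, -0.001]
```

Now the carry, gently, at about 15–20 mm per row.

Request:
drive_tool:
  increments: [-4,0.6,0,0,0,0,255,-12,2,0,0,0,0,255,-24,4,0,0,0,0,255,-40,6,0,0,0,0,255,-58,9,0,0,0,0,255,-76,12,0,0,0,0,255,-94,14,0,0,0,0,255,-112,17,0,0,0,0,255,-130,20,0,0,0,0,255,-148,22,0,0,0,0,255]

```text
time_s: 21.3
tcp_pos: [0.4402, -0.2564, 0.3713]
eef_rot: [[0.376, 0.927, -0.002], [0.927, -0.376, 0.001], [-0.0, -0.003, -1.0]]
ft_force: [0.7, -0.0, -1.3]
opening: 0.0082
```

Request:
drive_tool:
  increments: [-18,3,0,0,0,0,255,-36,6,0,0,0,0,255,-54,8,0,0,0,0,255,-72,11,0,0,0,0,255,-90,14,0,0,0,0,255,-108,16,0,0,0,0,255,-124,18,0,0,0,0,255,-138,21,0,0,0,0,255,-146,22,0,0,0,0,255,-148,22,0,0,0,0,255]

```text
time_s: 22.3
tcp_pos: [0.4053, -0.4012, 0.3718]
eef_rot: [[0.376, 0.926, -0.001], [0.926, -0.376, 0.001], [0.0, -0.001, -1.0]]
ft_force: [0.2, 0.2, -0.7]
opening: 0.0084
```

Request:
drive_tool:
  increments: [0,0,4,0,0,0,255,0,0,14,0,0,0,255,0,0,30,0,0,0,255,0,0,48,0,0,0,255,0,0,66,0,0,0,255,0,0,84,0,0,0,255,0,0,102,0,0,0,255,0,0,114,0,0,0,255,0,0,119,0,0,0,255,0,0,120,0,0,0,255]

```text
time_s: 23.3
tcp_pos: [0.4055, -0.3998, 0.2515]
eef_rot: [[0.375, 0.927, -0.001], [0.927, -0.375, 0.001], [0.001, -0.002, -1.0]]
ft_force: [-1.1, 1.0, -1.5]
opening: 0.0083
```

Request:
drive_tool:
  increments: [0,0,0,0,0,0,255,0,0,0,0,0,0,255,0,0,0,0,0,0,255,0,0,0,0,0,0,255]

```text
time_s: 23.7
tcp_pos: [0.4056, -0.4005, 0.2526]
eef_rot: [[0.376, 0.927, -0.0], [0.927, -0.376, -0.0], [-0.001, -0.0, -1.0]]
ft_force: [-0.5, 0.1, -1.2]
opening: 0.0081
```

```bash
python3 chk.py s11.png; python3 - <<'E'
from h import *
s=robot.state(); print(s['time_s'],s['tcp_pos'],s['opening'],s['ft_force'],s['ft_torque'])
mt,a=grab('top','t11.png'); b=cv2.imread('pics/s11.png')[:,:,::-1]
cv2.imwrite('pics/fin.png',cv2.resize(np.hstack([a,b])[:,:,::-1],(800,300)))
E
```

```text
r4 .03 shift 1 0 0.96
r4 .06 shift 1 0 0.68
r1 .03 shift 1 0 0.98
r1 .06 shift 1 0 0.98
r4tray .127 shift 0 7 0.91
23.75 [ 0.40558611 -0.40043761  0.25244861] 0.008176620148812904 [-0.17967913 -0.03583129 -1.61390441] [-0.06559922  0.20045682 -0.02052122]
```

View pics/fin.png

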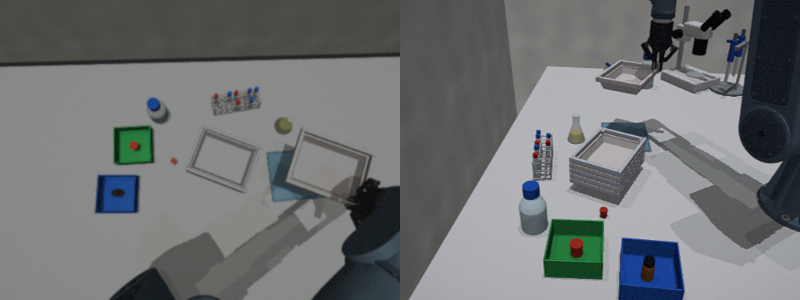

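```bash
python3 - <<'E'
from h import *
m=robot.camera_model('top'); k=512/400
P=np.array([at(m,u*k,v*k,.258) for u,v in [(298,130),(371,157),(353,204),(287,182)]]); print(P.round(3),P.mean(0))
print(np.linalg.norm(np.diff(np.vstack([P,P[:1]]),axis=0),axis=1))
E
```

```text
[[ 0.607 -0.279  0.258]
 [ 0.526 -0.469  0.258]
 [ 0.404 -0.404  0.258]
 [ 0.466 -0.236  0.258]] [ 0.50062893 -0.34696776  0.258     ]
[0.20652904 0.13830029 0.17884118 0.14703982]
```

```bash
python3 -c "
from plant import robot
s=robot.state(); print(s['time_s'],max(abs(x) for x in s['qvel'])); print(robot.sign_off())"
```

```text
23.8 0.002534217826283632
the job is handed in; nothing more can be done
None
```

The job is done and handed in at 23.8 s of the 64 s allowed; sign-off gave no verdict. The vial stands in the blue bin and the larger red stopper stands in the green bin. I pinched the tray on its long rim, 30 mm from the corner nearest the mat on the robot's side. I then turned it about the opposite corner to 0.36 rad, lifted it off and levelled it.

What the last checks showed:
- **Tray:** it is at rest in the gripper. The arm's pose puts its underside about 21 cm up and its centre almost exactly over the mat's. A rougher reading from the top picture puts the centre about 13 mm from the mat's, with one corner hidden by the gripper.
- **Grip:** the fingers are 8 mm apart on the 10 mm rim, and the wrist reads a downward pull of about 1.5 N, which matches the tray's weight.
- **Tilt:** I did not measure it exactly. The tray looks level in both pictures and its far edge measures 206 mm against 210 mm, so it should be well under the limit.
- **Other things:** the rest of the stack shifted by no more than about 1 pixel in the side view. The bottle, flask and rack look undisturbed, but I judged those by eye rather than measuring them.

No check failed.

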